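# Check a plate clamp's gap with a feeler blade

## Robot

A 6-joint arm with a two-finger parallel gripper is mounted at the origin on the work surface. World frame = base frame: x ahead of the robot, y to its left, z up, the work surface at z = 0. Lengths are in mm, angles in rad, forces in N, time in s.
With the tool pointing down it reaches from about 400 to 925 mm from the base axis. Payload 12.5 kg.
Tool frame: the origin (TCP) lies midway between the tips of the shut fingers; the grasp point (between the pads) lies 19 mm behind it (arm.grip_point_offset is the distance from the TCP to the grasp point, in mm); z points along the fingers, y is the line along which they close (so a half turn about z gives the same grasp; the last joint's range is limited). The gripper opens to 95 mm and grips with 3 to 60 N. Pads are 20 mm wide; open, the fingers measure 119 mm over their backs; the gripper's body (75 mm by 180 mm) begins 59 mm behind the grasp point.
Start: joints at [0.995, 0.491, 1.559, -0, 1.092, -0.106], TCP at [282.93, 557.313, 214.661] pointing down, gripper open.
Joint ranges: [-3.1, 3.1], [-0.84, 2.19], [0.05, 2.79], [-1.13, 4.28], [0.06, 2.93], [-2.69, 2.69]. Speed limits (rad/s): [2.22, 2.22, 2.79, 3.14, 3.14, 3.14].

## Interface

Orientations are given as [roll, pitch, yaw] about the fixed x, y, z axes, in that order (R = Rz(yaw) Ry(pitch) Rx(roll)).
In Python, from plant import arm gives the robot as it stands. The module is installed in compiled form; this text tells all that it offers.
- The arm moves only by the shell command python3 -m jog 'ROWS' [FORCE]. ROWS is JSON, a list of rows, each an object with "travel": the shift along the tool's x, y, z in units of 30 mm (1.0 is 30 mm), a list of three; "delta_rot": the turn, a rotation vector about the tool's x, y, z in units of 6 degrees (1.0 is 6 degrees), a list of three; "fingers": the closure in counts, from 0 (fully open) to 255 (shut). A call has 1 to 10 rows; each row is the pose to reach, as a shift and turn from the pose commanded when the call began, along the tool's axes at that moment; what a row does not reach only later rows make up. A row lasts 1/10 s, in which the tool goes at most 50 mm and 8.59 degrees, less where a joint would pass 70% of its speed; a pose out of reach is approached as far as the arm can. A call with a gripper value outside its range is refused whole. The fingers move at their own pace and stop on an object; FORCE is the grip in N (left out, the last holds). Time passes only in rows, so rows that repeat a pose let the fingers close. It gives the time, the measured TCP pose, the force, the opening and the grip force at its end, in the units of the state.
- arm.sense(): the state, without advancing time (a new reading comes with each control period).
- arm.read_camera(name): name is "scene" or "top" or "wrist"; returns (picture, depth): 480x640x3 uint8, red, green, blue; 480x640 float32, mm along the optical axis (not along the pixel's ray), 0 where there is no reading.
- arm.camera_params(name): a dict with "fx", "fy", "cx", "cy" (pixels), "R" (3x3) and "t" (3): a world point X has camera coordinates R X + t; the wrist camera has in their place "mount" (4x4, takes a point from camera to tool coordinates, whose origin is the TCP and whose axes are the flange's). Camera axes: x right, y down, z forward; pixel columns grow to the right and rows downward; lengths in mm; the calibration is good to about 2 mm. The wrist camera is an equidistant fisheye: a pixel r from the principal point sees the ray r / f radians off the axis. A picture is of the moment at which its call begins: read the wrist's pose just before it. camera_params takes no time and is no camera call.
- arm.sign_off(): hands the job in; it is judged then, once.
The state is a dict: "clock": time; "joint_positions": joint angles; "joint_vel": joint speeds; "joint_efforts": joint torques, N m; "position": TCP position; "ee_rot": TCP orientation; "force": force on the tool from outside, world axes, zero at the start; "moment": the same for the moment, N m; "opening": opening from 0.0 (shut) to 1.0 (fully open); "finger_force": force on a finger pad.
Only numpy, scipy, OpenCV 4.12 (cv2) and the standard library are available. Lean on these libraries where they do the work, as an engineer would, in place of code of your own. Each camera call takes 0.05 s, during which the arm holds its last target. There are 200 camera calls.

## Task

Three plate clamps stand on the lab bench with different gaps between their jaws: one a thin slit too narrow for the feeler blade, one too wide, and a middle one whose sprung jaws yield and rub on the blade with a light drag. Take the feeler blade by its black handle out of the wooden holder and slide it, upright, straight down into the middle-gap clamp, between the jaws and all the way to the base. Let go and leave it standing there, gripped by both jaws.

Things in the scene. Friction and masses are not known exactly. Their poses are not given: they have to be found in the camera images.
- blade_handle (a point): Centre of the blade's black handle, 40 x 26 x 55 mm (x, y, z up): grip across its 26 mm (y). Below it hangs the steel blade, 36 wide (x), 12 thick (y), 60 long, last 9 mm thinned to 5.5 mm; tip 87.5 mm below this point. About 0.12 kg. Starts upright in the pocket (46 x 18 mm) of a fixed wooden holder 78 x 60 mm, 70 high, handle's underside on its top: lift 60 mm to free it.
- gap_mouth (a point): Centre of the middle-gap clamp's mouth, at its jaw tops, 62 mm above the bench; x along the gap (jaws 70 mm long), y across, z up. Top 24 mm flares to 30 mm wide; below, an 8 mm gap down to the fixed base (90 x 130 mm), 54 mm under this point. Blade tip on base: handle centre 33.5 mm above this point. Others: rigid, gap 3 mm (plain jaws) or 30 mm; order varies.
- jaw_left (a joint): How far the sprung jaw on the +y side of the middle-gap clamp is pushed outward, in m: 0 shut, 0.02 at most. It needs 1.5 N to start and 0.3 N more per mm. The blade, rightly in the gap, holds each jaw about 0.002 out and feels a drag of a few newtons.
- jaw_right (a joint): The same for the jaw on the -y side (it moves toward -y as the value grows).
There are look-alikes about, which are no part of the job. What is shaped like the part that bears gap_mouth but pink or yellow is not meant.

How it is judged:
By the outcome, as a careful person would: the job done as asked, in the order asked, and still so for the second after the job is handed in, with the robot touching nothing.
It also fails if it takes over 38 s, if anything falls off the work surface, if the arm or the gripper's body presses on something with over 40 N, if the wrist force passes 120 N, or if a joint passes its speed limit or range.

## Working session

There is one attempt and no reset: what is moved stays moved. The work goes in short steps, Python scripts to look and compute and a shell command to move; the robot and the scene stay as the last step left them, time stands still between calls to the robot, and variables do not carry over. Pictures are saved under pics/ and viewed, at most 10 in all, crops included, and the job is handed in when it is done.

```bash
mkdir -p pics; cat > h.py <<'E'
import numpy as np, cv2
from plant import arm
def shot(n,f):
    p,d=arm.read_camera(n); cv2.imwrite(f'pics/{f}.png',p[:,:,::-1]); np.savez(f'pics/{f}.npz',p=p,d=d); return p,d
def world(n,d):
    c=arm.camera_params(n); v,u=np.mgrid[:480,:640]
    P=np.stack([(u-c['cx'])/c['fx']*d,(v-c['cy'])/c['fy']*d,d],-1)
    return (P-np.array(c['t']))@np.array(c['R'])
E
python3 - <<'E'
from h import *
for n in('scene','top'): shot(n,n+'1'); c=arm.camera_params(n); print(n,-np.array(c['R']).T@c['t'])
print(arm.sense())
E
```

```text
scene [939.04222345 -88.00768109 627.97908181]
top [502.76702926  51.8734684  727.79515164]
{'clock': 0.1, 'joint_positions': array([ 9.95423781e-01,  4.91482952e-01,  1.55937293e+00, -1.55339884e-05,
        1.09169239e+00, -1.05610748e-01]), 'joint_vel': array([-9.84049608e-05, -2.27849040e-03, -2.73148506e-03,  7.88984810e-04,
        5.86237417e-04,  1.48421224e-04]), 'joint_efforts': array([ 2.59138302e-03, -6.13628626e+01, -2.58605057e+01,  6.93897181e-02,
        4.69382980e-02, -8.87716124e-05]), 'position': array([282.79773514, 557.12960876, 214.13569144]), 'ee_rot': array([-3.14064091e+00, -8.70347459e-05,  2.67183798e+00]), 'force': array([-0.13622696,  0.35097496, -0.28575588]), 'moment': array([ 0.06212391, -0.04647028,  0.03953108]), 'finger_force': 0.0, 'opening': 0.9973840647689515}
```

View pics/top1.png

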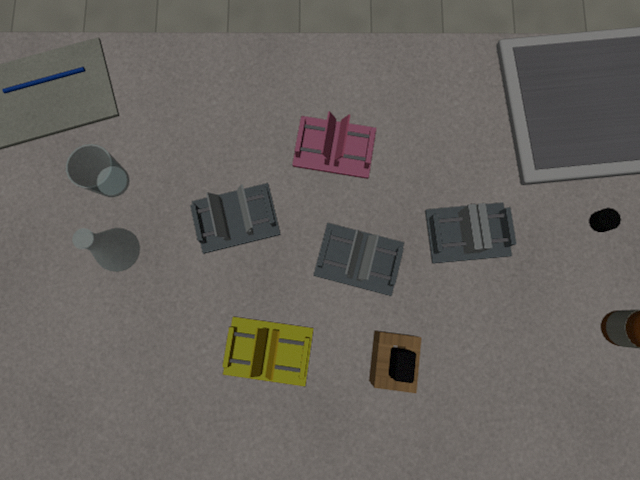

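View pics/scene1.png

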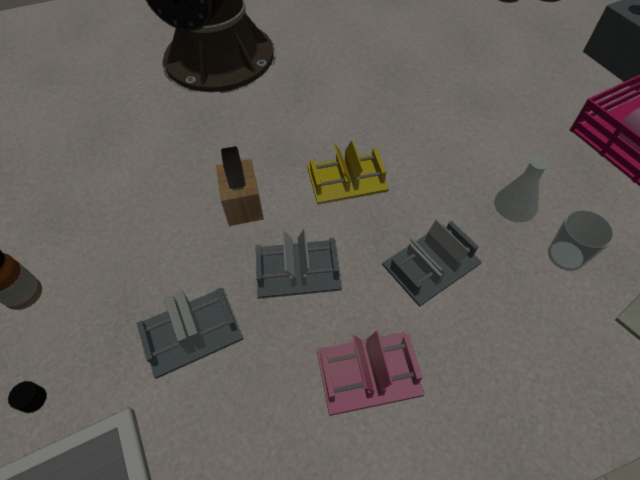

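The top view shows the middle-gap clamp (grey, flared, narrow gap) at about (358,258). The thin-slit clamp is at (470,232), the wide one at (236,217), and the holder with the black handle at (402,365). Pink and yellow are decoys.

```bash
python3 - <<'E'
from h import *
def rect(Q,name):
    r=cv2.minAreaRect(Q[:,:2].astype(np.float32)); b=cv2.boxPoints(r)
    e=[b[1]-b[0],b[2]-b[1]]
    print(name,len(Q),'c',np.round(r[0],1),'sz',[round(float(np.hypot(*x)),1) for x in e],'dir',[round(float(np.degrees(np.arctan2(x[1],x[0]))),1) for x in e],'z',np.round(np.percentile(Q[:,2],[5,50,95]),1))
for n in('top','scene'):
    z=np.load(f'pics/{n}1.npz'); p=z['p'].astype(int); d=z['d']; W=world(n,d)
    box={'top':((330,410,365,425),(225,295,312,405)),'scene':((140,200,212,250),(225,300,250,345))}[n]
    def sub(b,lo,hi,dark):
        a=np.s_[b[0]:b[1],b[2]:b[3]]; w=W[a]; q=p[a].max(-1)
        m=(d[a]>0)&(w[...,2]>lo)&(w[...,2]<hi)
        if dark: m&=q<50
        return w[m]
    rect(sub(box[0],117,135,True),n+' handle top')
    rect(sub(box[0],62,76,False),n+' holder top')
    J=sub(box[1],55,68,False); rect(J,n+' jaw tops')
    rect(sub(box[1],3,12,False),n+' clamp base')
E
```

```text
top handle top 639 c [435.6 -58.1] sz [40.2, 26.4] dir [-7.4, 82.6] z [121.9 125.1 126.9]
top holder top 1575 c [435.5 -57.6] sz [78.1, 60.5] dir [-7.1, 82.9] z [68.3 70.4 72.3]
top jaw tops 390 c [592.   -9.7] sz [70.2, 35.5] dir [-14.6, 75.4] z [55.6 60.5 63.2]
top clamp base 2727 c [590.5  -8.8] sz [113.1, 149.0] dir [-0.2, 89.8] z [ 6.1  8.2 10.3]
scene handle top 360 c [436.7 -59.5] sz [41.8, 25.5] dir [-7.0, 83.0] z [119.5 124.6 126.1]
scene holder top 767 c [436.1 -61.6] sz [80.0, 56.4] dir [-7.6, 82.4] z [67.2 69.9 71.9]
scene jaw tops 331 c [592.6 -11.5] sz [70.5, 35.3] dir [-14.6, 75.4] z [55.7 60.2 62.6]
scene clamp base 2632 c [589.5  -9.5] sz [101.1, 129.4] dir [-16.3, 73.7] z [5.7 7.8 9.7]
```

Both views agree. Handle centre is about (436, -58.5, 97.5) with its long axis at -7.2°. Mouth is about (592.2, -10.5, 62) with the gap at -14.6°. All sizes match the text. Next I go above the handle.

```bash
cat >> h.py <<'E'
from scipy.spatial.transform import Rotation as Ro
def go(x,y,z,yaw):
    s=arm.sense(); R=Ro.from_euler('xyz',s['ee_rot']); G=Ro.from_euler('xyz',[np.pi,0,np.radians(yaw)])
    print('travel',np.round(R.inv().apply(np.array([x,y,z])-s['position'])/30,3),'rot',np.round(np.degrees((R.inv()*G).as_rotvec())/6,3),
      'at',np.round(s['position'],1),'f',np.round(s['force'],1),'t',round(s['clock'],2),'open',round(s['opening'],3))
E
python3 -c "
from h import *
go(436,-58.5,200,172.8)"
```

```text
travel [-13.843 -15.986   0.485] rot [-9.000e-03 -2.000e-03 -3.286e+00] at [282.8 557.1 214.1] f [-0.1  0.4 -0.3] t 0.1 open 0.997
```

```bash
R='x'; python3 -m jog '[{"travel":[-13.85,-16,0.48],"delta_rot":[0,0,-3.29],"fingers":0},{"travel":[-13.85,-16,0.48],"delta_rot":[0,0,-3.29],"fingers":0},{"travel":[-13.85,-16,0.48],"delta_rot":[0,0,-3.29],"fingers":0},{"travel":[-13.85,-16,0.48],"delta_rot":[0,0,-3.29],"fingers":0},{"travel":[-13.85,-16,0.48],"delta_rot":[0,0,-3.29],"fingers":0},{"travel":[-13.85,-16,0.48],"delta_rot":[0,0,-3.29],"fingers":0},{"travel":[-13.85,-16,0.48],"delta_rot":[0,0,-3.29],"fingers":0},{"travel":[-13.85,-16,0.48],"delta_rot":[0,0,-3.29],"fingers":0},{"travel":[-13.85,-16,0.48],"delta_rot":[0,0,-3.29],"fingers":0},{"travel":[-13.85,-16,0.48],"delta_rot":[0,0,-3.29],"fingers":0}]'
python3 -c "
from h import *
go(436,-58.5,200,172.8)"
```

```text
clock: 1.1
position: [403.5, 70.3, 203.3]
ee_rot: [3.141, 0.0, 3.017]
force: [0.4, 0.8, -0.5]
opening: 1.0
finger_force: 0.0
travel [-1.609 -4.124  0.111] rot [0.001 0.002 0.006] at [403.5  70.3 203.3] f [ 0.4  0.8 -0.5] t 1.1 open 1.0
```

```bash
python3 -m jog '[{"travel":[-1.5,-3.9,0.1],"delta_rot":[0,0,0],"fingers":0},{"travel":[-1.5,-3.9,0.1],"delta_rot":[0,0,0],"fingers":0},{"travel":[-1.5,-3.9,0.1],"delta_rot":[0,0,0],"fingers":0},{"travel":[-1.5,-3.9,0.1],"delta_rot":[0,0,0],"fingers":0},{"travel":[-1.5,-3.9,0.1],"delta_rot":[0,0,0],"fingers":0},{"travel":[-1.5,-3.9,0.1],"delta_rot":[0,0,0],"fingers":0}]'
python3 - <<'E'
from h import *
go(436,-58.5,200,172.8)
s=arm.sense(); shot('wrist','w1'); c=arm.camera_params('wrist'); print(c, s['ee_rot'])
E
```

```text
clock: 1.7
position: [433.2, -48.7, 200.2]
ee_rot: [3.141, -0.0, 3.017]
force: [-0.1, 0.2, -0.3]
opening: 0.999
finger_force: 0.0
travel [-0.133 -0.314  0.007] rot [ 0.003 -0.003  0.01 ] at [433.2 -48.7 200.2] f [-0.1  0.2 -0.3] t 1.7 open 0.999
{'fx': 371.64829954431775, 'fy': 371.64829954431775, 'cx': 314.3677239232355, 'cy': 233.35566535164855, 'mount': array([[ 3.85155700e-04, -9.57249417e-01, -2.89263558e-01,
         8.10637532e+01],
       [ 9.99999815e-01,  2.32701588e-04,  5.61433215e-04,
        -1.74443602e-01],
       [-4.70119528e-04, -2.89263721e-01,  9.57249330e-01,
        -1.69071388e+02],
       [ 0.00000000e+00,  0.00000000e+00,  0.00000000e+00,
         1.00000000e+00]])} [ 3.14132441e+00 -3.56170112e-04  3.01697640e+00]
```

View pics/w1.png

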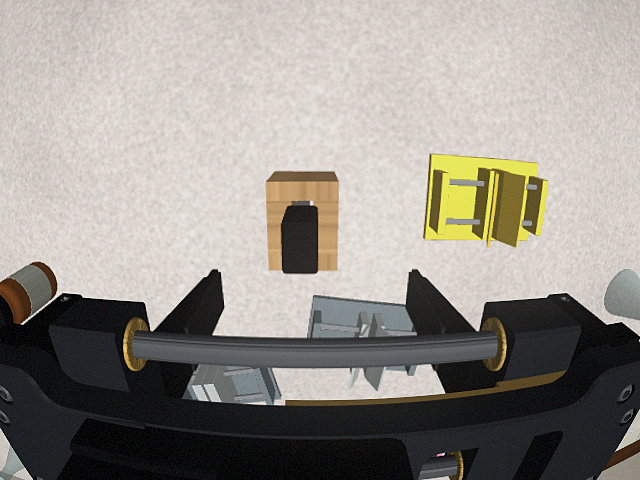

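The wrist view shows the handle at columns 282–317, rows 205–272, square to the fingers and a bit left of the finger midline (about column 316). I measure it with the wrist depth.

```bash
cat >> h.py <<'E'
def wworld(d,s):
    c=arm.camera_params('wrist'); v,u=np.mgrid[:480,:640]; x=u-c['cx'];y=v-c['cy']; r=np.hypot(x,y)+1e-9; t=r/c['fx']
    P=np.stack([x/r*np.tan(t)*d,y/r*np.tan(t)*d,d],-1); M=np.array(c['mount'])
    return (P@M[:3,:3].T+M[:3,3])@Ro.from_euler('xyz',s['ee_rot']).as_matrix().T+s['position']
def rect(Q,name):
    r=cv2.minAreaRect(Q[:,:2].astype(np.float32)); b=cv2.boxPoints(r); e=[b[1]-b[0],b[2]-b[1]]
    print(name,len(Q),'c',np.round(r[0],1),'sz',[round(float(np.hypot(*x)),1) for x in e],'dir',[round(float(np.degrees(np.arctan2(x[1],x[0]))),1) for x in e],'z',np.round(np.percentile(Q[:,2],[5,50,95]),1))
E
python3 - <<'E'
from h import *
z=np.load('pics/w1.npz'); s=arm.sense(); W=wworld(z['d'],s); a=np.s_[160:280,255:350]; w=W[a]
for n,lo,hi in(('handle',119,132),('holder',65,74)): rect(w[(w[...,2]>lo)&(w[...,2]<hi)],n)
go(436,-58.5,82,172.8)
E
```

```text
handle 1947 c [435.5 -59.7] sz [39.3, 25.4] dir [-7.0, 83.0] z [122.1 124.  125.2]
holder 3998 c [435.6 -59.2] sz [78.1, 60.4] dir [-7.1, 82.9] z [67.9 69.2 70.3]
travel [-0.132 -0.32   3.943] rot [ 0.002 -0.002  0.016] at [433.3 -48.5 200.3] f [-0.3  0.4 -0.1] t 1.75 open 1.002
```

```bash
python3 -m jog '[{"travel":[-0.12,-0.34,0.5],"delta_rot":[0,0,0],"fingers":0},{"travel":[-0.12,-0.34,2],"delta_rot":[0,0,0],"fingers":0},{"travel":[-0.12,-0.34,3.4],"delta_rot":[0,0,0],"fingers":0},{"travel":[-0.12,-0.34,3.92],"delta_rot":[0,0,0],"fingers":0},{"travel":[-0.12,-0.34,3.92],"delta_rot":[0,0,0],"fingers":0},{"travel":[-0.12,-0.34,3.92],"delta_rot":[0,0,0],"fingers":90},{"travel":[-0.12,-0.34,3.92],"delta_rot":[0,0,0],"fingers":255},{"travel":[-0.12,-0.34,3.92],"delta_rot":[0,0,0],"fingers":255},{"travel":[-0.12,-0.34,3.92],"delta_rot":[0,0,0],"fingers":255},{"travel":[-0.12,-0.34,3.92],"delta_rot":[0,0,0],"fingers":255}]' 35
python3 -m jog '[{"travel":[0,0,0],"delta_rot":[0,0,0],"fingers":255},{"travel":[0,0,0],"delta_rot":[0,0,0],"fingers":255},{"travel":[0,0,0],"delta_rot":[0,0,0],"fingers":255}]'
```

```text
clock: 2.75
position: [436.1, -60.1, 83.2]
ee_rot: [-3.142, 0.001, 3.016]
force: [0.3, -0.4, -0.5]
opening: 0.638
finger_force: 0.0
clock: 3.05
position: [435.9, -60.1, 82.7]
ee_rot: [3.142, 0.0, 3.016]
force: [0.0, 0.4, 0.1]
opening: 0.385
finger_force: 0.0
```

```bash
python3 -m jog '[{"travel":[0,0,0],"delta_rot":[0,0,0],"fingers":255},{"travel":[0,0,0],"delta_rot":[0,0,0],"fingers":255},{"travel":[0,0,0],"delta_rot":[0,0,0],"fingers":255},{"travel":[0,0,0],"delta_rot":[0,0,0],"fingers":255}]'
```

```text
clock: 3.45
position: [435.9, -60.1, 82.6]
ee_rot: [3.141, -0.0, 3.016]
force: [-0.0, -0.8, -1.7]
opening: 0.274
finger_force: 35.0
```

```bash
python3 -m jog '[{"travel":[0,0,-0.3],"delta_rot":[0,0,0],"fingers":255},{"travel":[0,0,-0.8],"delta_rot":[0,0,0],"fingers":255},{"travel":[0,0,-1.3],"delta_rot":[0,0,0],"fingers":255},{"travel":[0,0,-1.8],"delta_rot":[0,0,0],"fingers":255},{"travel":[0,0,-2.4],"delta_rot":[0,0,0],"fingers":255},{"travel":[0,0,-3],"delta_rot":[0,0,0],"fingers":255},{"travel":[0,0,-3.3],"delta_rot":[0,0,0],"fingers":255},{"travel":[0,0,-3.3],"delta_rot":[0,0,0],"fingers":255}]'
python3 -c "
from h import *
go(592.2,-10.5,182,165.4)"
```

```text
clock: 4.25
position: [436.2, -60.1, 182.8]
ee_rot: [-3.141, 0.002, 3.016]
force: [-0.3, 0.7, -1.7]
opening: 0.271
finger_force: 35.0
travel [-4.952  2.291  0.038] rot [-1.000e-03  2.200e-02  1.238e+00] at [436.2 -60.1 182.8] f [-0.3  0.7 -1.7] t 4.25 open 0.271
```

```bash
python3 -m jog '[{"travel":[-1,0.46,0],"delta_rot":[0,0,0.3],"fingers":255},{"travel":[-2.2,1.02,0],"delta_rot":[0,0,0.6],"fingers":255},{"travel":[-3.4,1.6,0],"delta_rot":[0,0,0.9],"fingers":255},{"travel":[-4.4,2.04,0],"delta_rot":[0,0,1.24],"fingers":255},{"travel":[-4.95,2.29,0],"delta_rot":[0,0,1.24],"fingers":255},{"travel":[-4.95,2.29,0],"delta_rot":[0,0,1.24],"fingers":255},{"travel":[-4.95,2.29,0],"delta_rot":[0,0,1.24],"fingers":255},{"travel":[-4.95,2.29,0],"delta_rot":[0,0,1.24],"fingers":255}]'
python3 - <<'E'
from h import *
go(592.2,-10.5,182,165.4)
s=arm.sense(); p,d=shot('wrist','w2'); shot('scene','s2')
np.save('pics/W2.npy',wworld(d,s))
E
```

```text
clock: 5.05
position: [590.8, -10.7, 181.3]
ee_rot: [-3.141, -0.001, 2.886]
force: [0.3, -0.1, -0.7]
opening: 0.275
finger_force: 35.0
travel [-0.045  0.018 -0.024] rot [-0.001 -0.011 -0.005] at [590.8 -10.7 181.3] f [ 0.3 -0.1 -0.7] t 5.05 open 0.275
```

View pics/w2.png

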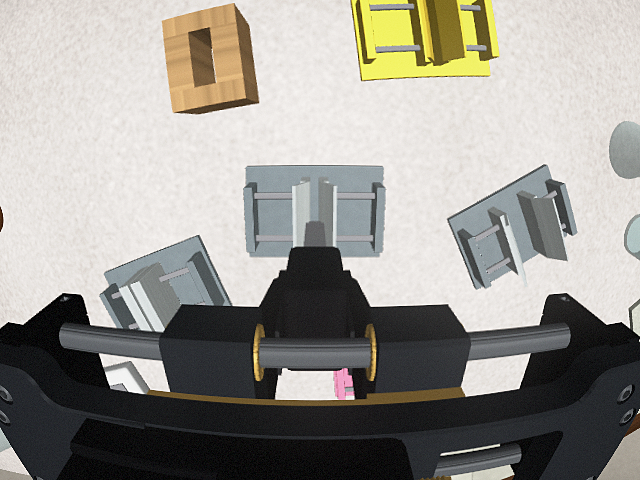

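View pics/s2.png

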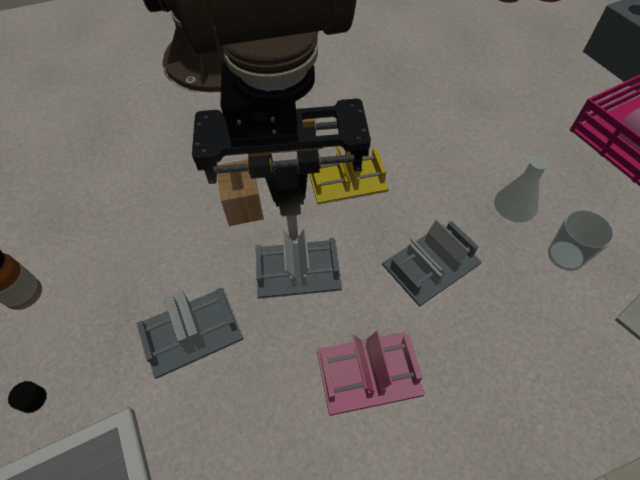

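The wrist view shows the blade (about column 315) over the gap (about columns 295–337, centre near 316), and the emptied holder. The scene view shows the blade hanging above the mouth at (293,225). I check the offset across the gap.

```bash
python3 - <<'E'
from h import *
W=np.load('pics/W2.npy'); s=arm.sense(); R=Ro.from_euler('xyz',s['ee_rot']).as_matrix()
T=(W-s['position'])@R
def rep(a,lo,hi,n):
    w=W[a];t=T[a];m=(w[...,2]>lo)&(w[...,2]<hi); q=t[m]; r=cv2.minAreaRect(q[:,:2].astype(np.float32)); print(n,m.sum(),'tool xy rect',np.round(r[0],1),np.round(r[1],1),round(r[2],1),'ypct',np.round(np.percentile(q[:,1],[1,50,99]),1),'z',np.round(np.percentile(w[m][:,2],[2,98]),1))
rep(np.s_[160:262,280:350],57,68,'jawtops')
rep(np.s_[160:262,240:390],3,12,'base')
for lo,hi in((90,112),(112,130),(130,150)): rep(np.s_[210:262,290:345],lo,hi,'blade')
E
```

```text
jawtops 750 tool xy rect [ 8.  -0.2] [35.7 51.7] 89.2 ypct [-17.8 -13.   17.9] z [57.3 62. ]
base 6931 tool xy rect [-1.6 -0.4] [130.3  91.2] 90.0 ypct [-62.   -0.2  61.4] z [5.5 8.9]Traceback (most recent call last):
  File "<stdin>", line 8, in <module>
  File "<stdin>", line 5, in rep
    return _quantile_unchecked(
        a, q, axis, out, overwrite_input, method, keepdims, weights)
    return _ureduce(a,
                    func=_quantile_ureduce_func,
    ...<5 lines>...
                    overwrite_input=overwrite_input,
                    method=method)
    r = func(a, **kwargs)
    result = _quantile(arr,
                       quantiles=q,
    ...<2 lines>...
                       out=out,
                       weights=wgt)
    slices_having_nans = np.isnan(arr[-1, ...])
                                  ~~~^^^^^^^^^
IndexError: index -1 is out of bounds for axis 0 with size 0
```

```bash
python3 -m jog '[{"travel":[-0.05,-0.01,0.3],"delta_rot":[0,0,0],"fingers":255},{"travel":[-0.05,-0.01,0.8],"delta_rot":[0,0,0],"fingers":255},{"travel":[-0.05,-0.01,1.3],"delta_rot":[0,0,0],"fingers":255},{"travel":[-0.05,-0.01,1.7],"delta_rot":[0,0,0],"fingers":255},{"travel":[-0.05,-0.01,1.9],"delta_rot":[0,0,0],"fingers":255},{"travel":[-0.05,-0.01,2.05],"delta_rot":[0,0,0],"fingers":255},{"travel":[-0.05,-0.01,2.15],"delta_rot":[0,0,0],"fingers":255},{"travel":[-0.05,-0.01,2.25],"delta_rot":[0,0,0],"fingers":255},{"travel":[-0.05,-0.01,2.25],"delta_rot":[0,0,0],"fingers":255}]'
python3 -c "
from h import *
go(592.2,-10.5,80.6,165.4)"
```

```text
clock: 6.05
position: [593.2, -11.1, 114.1]
ee_rot: [3.141, 0.0, 2.886]
force: [0.4, -1.1, -0.9]
opening: 0.271
finger_force: 35.0
travel [0.036 0.011 1.118] rot [ 0.001  0.    -0.003] at [593.2 -11.1 114.1] f [ 0.4 -1.1 -0.9] t 6.05 open 0.271
```

```bash
python3 -m jog '[{"travel":[0,0,0.1],"delta_rot":[0,0,0],"fingers":255},{"travel":[0,0,0.2],"delta_rot":[0,0,0],"fingers":255},{"travel":[0,0,0.3],"delta_rot":[0,0,0],"fingers":255},{"travel":[0,0,0.4],"delta_rot":[0,0,0],"fingers":255},{"travel":[0,0,0.5],"delta_rot":[0,0,0],"fingers":255},{"travel":[0,0,0.5],"delta_rot":[0,0,0],"fingers":255}]'
python3 -c "
from h import *
go(592.2,-10.5,80.6,165.4)"
```

```text
clock: 6.65
position: [593.1, -11.1, 98.7]
ee_rot: [3.142, -0.0, 2.886]
force: [1.2, -0.4, -3.3]
opening: 0.267
finger_force: 35.0
travel [0.034 0.013 0.602] rot [ 0.    -0.003 -0.004] at [593.1 -11.1  98.7] f [ 1.2 -0.4 -3.3] t 6.65 open 0.267
```

```bash
python3 -m jog '[{"travel":[0,0,0.1],"delta_rot":[0,0,0],"fingers":255},{"travel":[0,0,0.2],"delta_rot":[0,0,0],"fingers":255},{"travel":[0,0,0.3],"delta_rot":[0,0,0],"fingers":255},{"travel":[0,0,0.4],"delta_rot":[0,0,0],"fingers":255},{"travel":[0,0,0.48],"delta_rot":[0,0,0],"fingers":255},{"travel":[0,0,0.52],"delta_rot":[0,0,0],"fingers":255}]'
python3 -c "
from h import *
go(592.2,-10.5,80.6,165.4)"
```

```text
clock: 7.25
position: [593.1, -11.1, 83.3]
ee_rot: [3.142, -0.0, 2.886]
force: [-0.1, 0.4, 0.6]
opening: 0.271
finger_force: 35.0
travel [0.033 0.011 0.089] rot [ 0.    -0.003 -0.003] at [593.1 -11.1  83.3] f [-0.1  0.4  0.6] t 7.25 open 0.271
```

```bash
python3 -m jog '[{"travel":[0,0,0.03],"delta_rot":[0,0,0],"fingers":255},{"travel":[0,0,0.06],"delta_rot":[0,0,0],"fingers":255},{"travel":[0,0,0.08],"delta_rot":[0,0,0],"fingers":255},{"travel":[0,0,0.08],"delta_rot":[0,0,0],"fingers":255}]'
python3 -m jog '[{"travel":[0,0,0.02],"delta_rot":[0,0,0],"fingers":255},{"travel":[0,0,0.04],"delta_rot":[0,0,0],"fingers":255},{"travel":[0,0,0.04],"delta_rot":[0,0,0],"fingers":255}]'
```

```text
clock: 7.65
position: [593.2, -11.1, 81.1]
ee_rot: [3.142, -0.0, 2.886]
force: [0.9, -0.5, -1.1]
opening: 0.272
finger_force: 35.0
clock: 7.95
position: [593.3, -11.1, 80.6]
ee_rot: [3.141, 0.001, 2.886]
force: [-2.4, 0.4, 8.6]
opening: 0.27
finger_force: 35.0
```

Contact comes at the predicted depth (80.6 mm, 8.6 N). I take one look before letting go.

```bash
python3 - <<'E'
from h import *
p,d=shot('scene','s3'); w,_=shot('wrist','w3')
a=cv2.resize(p[170:320,220:380],(400,375)); b=cv2.resize(w[130:330,200:440],(400,375))
cv2.imwrite('pics/c3.png',np.hstack([a,b])[:,:,::-1])
s=arm.sense();print(s['force'],s['position'])
E
```

```text
[-2.43951564  0.39874035  7.37219764] [593.24683269 -11.10141435  80.62727223]
```

View pics/c3.png

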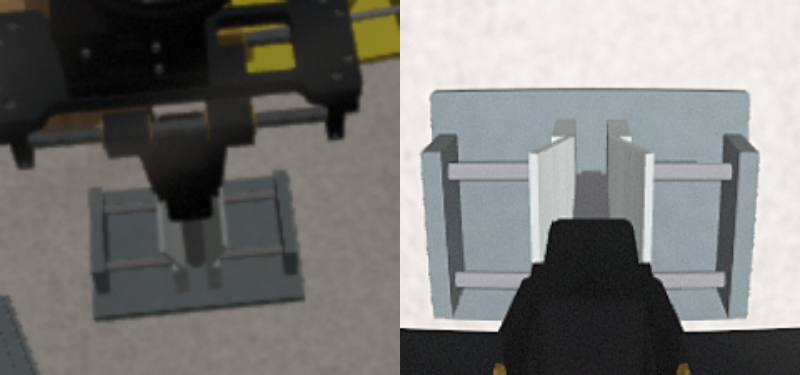

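The blade stands in the gap between both jaws (crop column about 590, jaws symmetric). I release it and rise.

```bash
python3 -m jog '[{"travel":[0,0,0],"delta_rot":[0,0,0],"fingers":0},{"travel":[0,0,0],"delta_rot":[0,0,0],"fingers":0},{"travel":[0,0,0],"delta_rot":[0,0,0],"fingers":0},{"travel":[0,0,0],"delta_rot":[0,0,0],"fingers":0},{"travel":[0,0,0],"delta_rot":[0,0,0],"fingers":0},{"travel":[0,0,0],"delta_rot":[0,0,0],"fingers":0},{"travel":[0,0,0],"delta_rot":[0,0,0],"fingers":0}]' && python3 -m jog '[{"travel":[0,0,-0.3],"delta_rot":[0,0,0],"fingers":0},{"travel":[0,0,-0.8],"delta_rot":[0,0,0],"fingers":0},{"travel":[0,0,-1.6],"delta_rot":[0,0,0],"fingers":0},{"travel":[0,0,-2.6],"delta_rot":[0,0,0],"fingers":0},{"travel":[0,0,-3.6],"delta_rot":[0,0,0],"fingers":0},{"travel":[0,0,-4],"delta_rot":[0,0,0],"fingers":0},{"travel":[0,0,-4],"delta_rot":[0,0,0],"fingers":0}]'
python3 - <<'E'
from h import *
s=arm.sense(); w,d=shot('wrist','w4'); p,_=shot('scene','s4'); W=wworld(d,s); a=np.s_[100:300,220:420]
q=W[a]; rect(q[(q[...,2]>116)&(q[...,2]<130)&(w[a].max(-1)<60)],'handle top')
cv2.imwrite('pics/c4.png',np.hstack([cv2.resize(p[170:320,220:380],(400,375)),cv2.resize(w[130:330,200:440],(400,375))])[:,:,::-1])
E
```

```text
clock: 8.75
position: [593.2, -11.1, 80.0]
ee_rot: [3.141, -0.0, 2.886]
force: [0.0, 0.3, 1.2]
opening: 0.802
finger_force: 0.0
clock: 9.45
position: [593.7, -11.2, 201.7]
ee_rot: [3.141, 0.003, 2.887]
force: [0.2, -0.5, -0.2]
opening: 1.001
finger_force: 0.0
handle top 1881 c [592.5 -10.4] sz [38.4, 25.3] dir [-15.2, 74.8] z [120.  121.9 123.1]
```

View pics/c4.png

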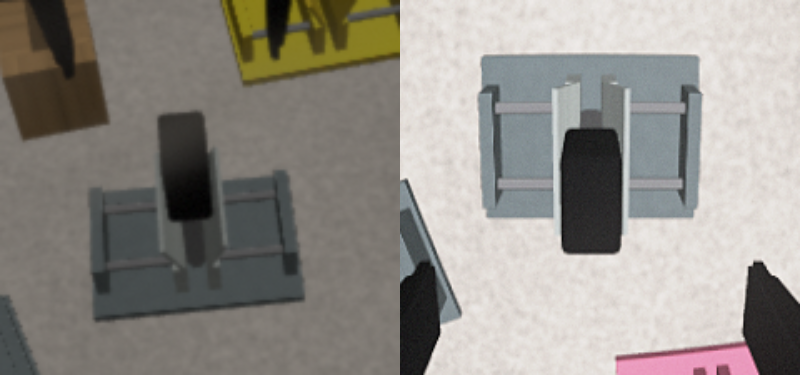

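The blade stands upright and centred in the clamp. Its handle top reads 121.9 mm with a bias of about -1 mm, against 123 mm expected, so it is fully seated.

```bash
python3 -c "
from plant import arm
print(arm.sign_off())"
```

```text
the job is handed in; nothing more can be done
None
```

The feeler blade is standing upright in the middle-gap clamp, down on the base between both jaws and released; the job was handed in at about 9.6 s on the robot's clock, and no verdict came back.

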